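# Free the stuck locating block from the spraying jig

### The job

Push the blue door of the drying cupboard fully shut until it seats on its catch, so that no flakes fly onto the wet slats inside. Then rock the white locating block, stuck between the jig's orange sprung jaws, side to side along its slot until it works free, without lifting the jig off the bench or dragging it about. Finish while still holding the block in the gripper, about upright, still and just clear above its slot (two or three centimetres), with the door still shut and the other things on the bench left where they are.

Things in the scene. Friction and masses are not known exactly. Their poses are not given: they have to be found in the camera images.
- cupboard: grey drying cupboard, fixed (place and yaw differ each time), 240 mm deep (x) x 300 mm wide (y) x 240 mm high; origin at the centre of its underside, open front towards its own -x, z up. The shut door covers the front, its front face then at x = -134 mm in the cupboard's frame
- door (a joint): angle of the blue door (rad): 0 = shut and seated, grows as it opens; starts at 0.45 to 0.95. A sprung roller catch resists the last 12 mm of closing (about 10 N at the free edge), then snaps the door to 0 and holds it; unlatched, the door stays about where it is left (hinge friction 0.03 N m)
- door_hinge (a point): point on the hinge line, 120 mm above the bench, in the plane of the door's front face; its axes turn with the door: the 300 mm wide panel runs from here along its -y, the front (outer) face looks along its -x, z up. Panel 14 mm thick, 236 mm high, upper edge 118 mm above this point
- door_handle (a point): grip point of the vertical steel bar handle (100 mm long), 35 mm off the door's front face, 30 mm from the free edge and 270 mm from the hinge, 173 mm above the bench
- jig: spraying jig, loose on the bench, about 3.4 kg: dark steel plate 220 (x) x 180 (y) x 20 mm with an aluminium housing 90 x 84 mm in the middle, its top 64 mm above the bench; two blue rails lie on the plate at x = +-85 mm, tops 30 mm high. Origin at the centre of the plate's underside, z up. An orange jaw on springs presses on the block from +x, another from -x, about 44 N each
- slot_mouth (a point): centre of the slot's mouth, 64 mm above the jig's underside; axes as the jig's. The slot is 60 mm long along y and 24 mm deep. A straight pull of 40 to 65 N would be needed to draw the block and lifts the jig first; leaning it to and fro along y (about 10 N sideways near its top) makes it slip in the jaws, so that an upward pull of 10 to 20 N draws it up a few mm a swing
- block: white locating block with a blue paint band, 30 (x) x 44 (y) x 110 mm (z), 0.13 to 0.25 kg; origin at the centre of its underside. It starts upright in the slot, axes along the jig's, foot on the slot's floor 24 mm below the mouth, 8 mm of room at either side along y. Grip it from above across its 30 mm thickness (the jig's x), in the upper half, clear of the jaws
- block_top (a point): centre of the block's top face, 110 mm above its origin; at the start 86 mm above the slot's mouth
- tin: paint tin, 90 mm across, 120 mm tall, bystander; origin at the centre of its underside
- jar: lidded jar, 72 mm across, 110 mm tall, bystander; origin at the centre of its underside
- tape: roll of masking tape lying flat, 96 mm across, 25 mm high, bystander; origin at the centre of its underside
- sander: sanding block of cork with a green back, 110 x 65 x 30 mm, bystander; origin at the centre of its underside
- brush: paint brush lying flat, bystander; origin under its middle
- screwdriver: screwdriver lying flat, bystander; origin under its middle
- spraygun: spray gun standing on a 120 x 80 mm steel foot, white cup on top, 185 mm tall, bystander; origin at the centre of its underside
Not all that is in view belongs to the job. What is meant by the block is not purple or yellow, and is the smaller of those in its own colour.

How it is judged:
On the way, in this order (a step that is already met when the one before it is completed fails the run):
1. the cupboard door is shut and seated on its catch, the block still down in the jig (value of joint door below 0.015 rad and z of block in the frame of jig below 0.046 m), for 0.2 s.
2. the block, still in the slot, leans over towards one end of it (angle between block's own z axis and vertical above 0.08 rad and y of block_top in the frame of jig above 0.004 m and z of block in the frame of jig below 0.062 m and horizontal distance between block and slot_mouth below 0.03 m), for 0.03 s.
3. the block, still in the slot, leans over towards the other end (angle between block's own z axis and vertical above 0.08 rad and y of block_top in the frame of jig below -0.004 m and z of block in the frame of jig below 0.062 m and horizontal distance between block and slot_mouth below 0.03 m), for 0.03 s.
At the end, for the whole second after the job is handed in: The door is within 0.015 rad of shut; the gripper holds the block at rest, within 20 degrees of upright, its foot 6 to 60 mm above the slot's mouth and within 50 mm of it sideways, touching nothing of the jig; the jig stands flat on the bench (value of joint door below 0.015 rad and z of block in the frame of slot_mouth between 0.006 and 0.06 m and horizontal distance between block and slot_mouth below 0.05 m and angle between block's own z axis and vertical below 0.35 rad and contact force between the fingers and block above 1 N and contact force between block and jig below 0.1 N and linear speed of block below 0.03 m/s and height (world z) of jig below 0.004 m and angle between jig's own z axis and vertical below 0.03 rad); the arm keeps its last pose, push and grip.
It fails at once if the jig is lifted off the bench or tipped (height (world z) of jig above 0.008 m or angle between jig's own z axis and vertical above 0.09 rad).
It fails at once if the jig is dragged more than 60 mm (distance of jig from where it was at the start of the episode above 0.06 m).
It fails at once if another thing on the bench is pushed more than 30 mm or tipped over (distance of any of tin, jar, tape, sander, brush, screwdriver, spraygun from where it was at the start of the episode above 0.03 m or angle between any of tin, jar, spraygun's own z axis and vertical above 0.5 rad).
It also fails if it takes over 59 s, if anything falls off the work surface, if the arm or the gripper's body presses on something with over 40 N, if the wrist force passes 120 N, or if a joint passes its speed limit or range.

### The arm

A 6-joint arm with a two-finger parallel gripper is mounted at the origin on the work surface. World frame = base frame: x ahead of the robot, y to its left, z up, the work surface at z = 0. Lengths are in m, angles in rad, forces in N, time in s.
With the tool pointing down it reaches from about 0.275 to 0.75 m from the base axis. Payload 10.2 kg.
Tool frame: the origin (TCP) lies midway between the tips of the shut fingers; the grasp point (between the pads) lies 19 mm behind it; y points along the fingers, x is the direction in which the jaws open and shut, and the axes are right-handed (so a half turn about y gives the same grasp; the last joint's range is limited). The gripper opens to 88 mm and grips with 3 to 60 N. Pads are 18 mm wide; open, the fingers measure 123 mm over their backs; the gripper's body (75 mm by 187 mm) begins 45 mm behind the grasp point.
Start: joints at [-1.514, 0.313, 1.498, -0, 1.331, -0.223], TCP at [0.145, -0.505, 0.239] pointing down, gripper open.
Joint ranges: [-2.94, 2.94], [-0.97, 2.17], [0.19, 2.56], [-1.23, 4.37], [0.02, 3.11], [-2.88, 2.88]. Speed limits (rad/s): [2.39, 2.39, 3.01, 3.14, 3.14, 3.14].

### API

Orientations are given as [roll, pitch, yaw] about the fixed x, y, z axes, in that order (R = Rz(yaw) Ry(pitch) Rx(roll)).
In Python, from cell import env gives the robot as it stands. The module is installed in compiled form; this text tells all that it offers.
- The arm moves only by the tool step_arm, never from a script. Its arguments are lists of equal length, an entry for each row: "xyz": the shift along the world's x, y, z scaled (see below), a list of three; "angular": the turn, a rotation vector about the world's x, y, z scaled (see below), a list of three; "jaw": the opening, from 0 (shut) to 1 (fully open). In form: {"xyz": [[dx, dy, dz], ...], "angular": [[rx, ry, rz], ...], "jaw": [jaw, ...]}. A call has 1 to 12 rows; each row shifts and turns the commanded pose from where the row before left it; what a row does not reach is not made up. The controller multiplies each number of a shift by 0.03 m and each number of a turn by 4 degrees. A row lasts 1/10 s, in which the tool goes at most 50 mm and 8.59 degrees, less where a joint would pass 70% of its speed; a pose out of reach is approached as far as the arm can. A call with a number of a shift or a turn outside -1 to 1 is refused whole. A call with a gripper value outside its range is refused whole. The fingers move at their own pace and stop on an object; the grip force is fixed at half the most. Time passes only in rows, so rows that do not move let the fingers close. It gives the time, the measured TCP pose, the force and the opening at its end, in the units of the state.
- env.state(): the state, without advancing time (a new reading comes with each control period).
- env.snapshot(name): name is "scene" or "top" or "wrist"; returns a dict with "color" (480x640x3 uint8, blue, green, red), "intrinsics" (3x3 intrinsics, pixels), "D" ([k1, k2, p1, p2, k3] as OpenCV has them; the pictures are not rectified), "position" and "attitude" of the camera in the world. Camera axes: x right, y up, looking along -z (the intrinsics and any distortion apply to the point x, -y, -z); pixel columns grow to the right and rows downward; lengths in m; the calibration is good to about 2 mm. A picture is of the moment at which its call begins. There is no depth.
- env.sign_off(): hands the job in, once; it reports no verdict.
The state is a dict: "t": time; "joint_positions": joint angles; "joint_velocities": joint speeds; "tau": joint torques, N m; "tcp_pos": TCP position; "tool_rot": TCP orientation; "ft_force": force on the tool from outside, world axes, zero at the start; "moment": the same for the moment, N m; "opening": finger opening in m.
Only numpy, scipy, OpenCV 4.12 (cv2) and the standard library are available. Lean on these libraries where they do the work, as an engineer would, in place of code of your own. Each camera call takes 0.05 s, during which the arm holds its last target. There are 200 camera calls.

## Working session

There is one attempt and no reset: what is moved stays moved. The work goes in short steps, Python scripts to look and compute and a tool call to move; the robot and the scene stay as the last step left them, time stands still between calls to the robot, and variables do not carry over. Pictures are saved under pics/ and viewed, about 8 in all and at most 12, crops included, and the job is handed in when it is done.

Besides the shell and the picture viewer there is one more tool, called after ">>>" as name(argument=value, ...) on one line, values as JSON. step_arm: Moves the arm, as the interface text tells. Shifts and turns lie within -1 to 1; 1 stands for 0.03 m of shift or 4 degrees of turn. Its arguments: {"type":"object","properties":{"xyz":{"type":"array","items":{"type":"array","items":{"type":"number","minimum":-1,"maximum":1}}},"angular":{"type":"array","items":{"type":"array","items":{"type":"number","minimum":-1,"maximum":1}}},"jaw":{"type":"array","items":{"type":"number"}}},"required":["xyz","angular","jaw"]}

```bash
mkdir -p pics && cat > h.py <<'E'
import numpy as np, cv2, pickle
from cell import env
def snap(n,f):
    s=env.snapshot(n); cv2.imwrite(f'pics/{f}.png',s['color']); pickle.dump(s,open(f'pics/{f}.pkl','wb')); return s
def load(f): return pickle.load(open(f'pics/{f}.pkl','rb'))
def Rm(a):
    a=np.array(a,float)
    if a.shape==(3,3): return a
    from scipy.spatial.transform import Rotation as R
    return R.from_euler('xyz',a).as_matrix() if a.size==3 else R.from_quat(a).as_matrix()
def ray(s,uv,z):
    p=cv2.undistortPoints(np.array([[uv]],float),np.array(s['intrinsics']),np.array(s['D']))[0,0]
    d=Rm(s['attitude'])@np.array([p[0],-p[1],-1]); c=np.array(s['position'])
    return c+d*(z-c[2])/d[2]
def proj(s,P):
    q=(np.atleast_2d(P)-np.array(s['position']))@Rm(s['attitude']); q=q*[1,-1,-1]
    return cv2.projectPoints(q,np.zeros(3),np.zeros(3),np.array(s['intrinsics']),np.array(s['D']))[0][:,0]
E
python3 - <<'E'
from h import *
for n in('scene','top'):
    s=snap(n,n+'0'); print(n,s['position'],s['attitude'],s['intrinsics'],s['D'])
print(env.state())
E
```

```text
scene [ 0.57973619 -1.04426668  1.41814147] [0.68859329 0.00429431 0.02176424] [[579.91367501   0.         317.70652424]
 [  0.         579.91367501 239.8267614 ]
 [  0.           0.           1.        ]] [-0.10570533  0.          0.          0.          0.        ]
top [0.31744173 0.01947275 1.50489526] [ 0.15970021  0.00460715 -1.55011221] [[451.85528793   0.         321.2543837 ]
 [  0.         451.85528793 245.38862198]
 [  0.           0.           1.        ]] [-0.03621295  0.          0.          0.          0.        ]
{'t': 0.1, 'joint_positions': array([-1.51441862e+00,  3.13355317e-01,  1.49832802e+00,  2.39259116e-05,
        1.33103092e+00, -2.23373062e-01]), 'joint_velocities': array([-8.61032298e-05, -1.69698554e-03, -1.76200216e-03,  5.88825085e-04,
       -3.75999235e-04,  2.89227271e-04]), 'tau': array([ 3.27317728e-03, -4.02810717e+01, -2.52641559e+01,  6.95337192e-02,
        3.42312944e-02, -6.30648719e-05]), 'tcp_pos': array([ 0.14495601, -0.50436618,  0.23825058]), 'tool_rot': array([-1.57052521e+00,  1.08858760e-03, -1.29105111e+00]), 'ft_force': array([-0.6341548 , -0.76298962,  0.44333162]), 'moment': array([-0.01708886,  0.05631513,  0.00785538]), 'opening': 0.08782243105927857}
```

View pics/top0.png

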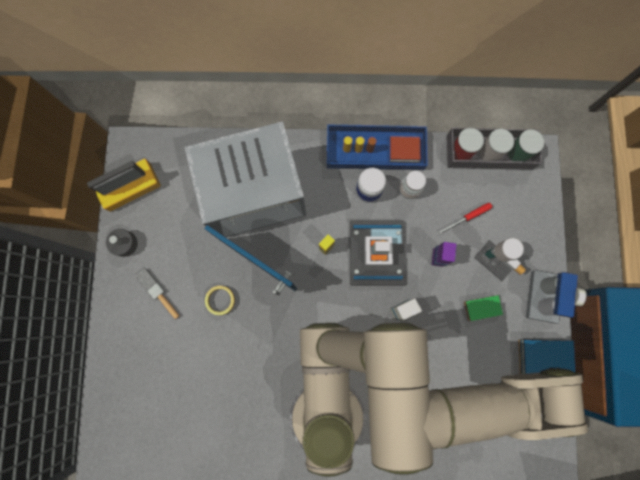

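View pics/scene0.png

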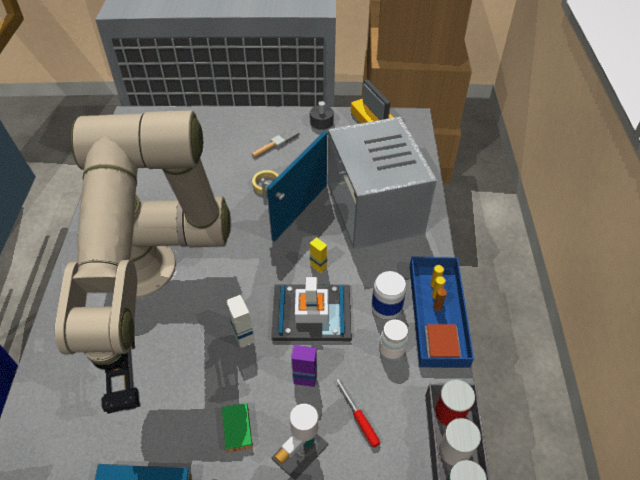

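Top view: the door runs from its hinge at about (208,226) to its free edge at (294,288), with the handle near (282,284). The jig is at (378,252). There are two white blocks: one in the jig at (380,247), scene (311,290), and a larger free-standing one at top (409,309), scene (240,320). The one in the jig fits because it is smaller and sits between the orange jaws. I'll enlarge to confirm.

```bash
python3 - <<'E'
from h import *
t=load('top0')['color'];c=load('scene0')['color']
a=cv2.resize(t[215:315,335:435],(400,400),interpolation=3)
b=cv2.resize(c[270:370,225:325],(400,400),interpolation=3)
d=cv2.resize(t[205:305,195:315],(400,333)[:2],interpolation=3)[:200]
d=cv2.resize(t[110:310,180:320],(0,0),fx=2.8,fy=2.8,interpolation=3)
cv2.imwrite('pics/m1.png',np.hstack([a,b])); 
s=load('top0')
# candidates
print('jig TL TR BR BL',[ray(s,p,.02).round(3) for p in((350,221),(405,221),(405,284),(350,284))])
print('block top',ray(s,(382,246),.15))
print('hinge',ray(s,(207,225),.238),'free',ray(s,(294,288),.238))
print('cup',[ray(s,p,.24).round(3) for p in((186,145),(284,123),(303,200),(201,222))])
E
```

```text
jig TL TR BR BL [array([ 0.641, -0.064,  0.02 ]), array([ 0.645, -0.248,  0.02 ]), array([ 0.433, -0.246,  0.02 ]), array([ 0.43 , -0.066,  0.02 ])]
block top [ 0.53730207 -0.15423814  0.15      ]
hinge [0.57407857 0.35872678 0.238     ] free [0.39901842 0.10331331 0.238     ]
cup [array([0.814, 0.436, 0.24 ]), array([0.888, 0.148, 0.24 ]), array([0.653, 0.085, 0.24 ]), array([0.582, 0.376, 0.24 ])]
```

View pics/m1.png

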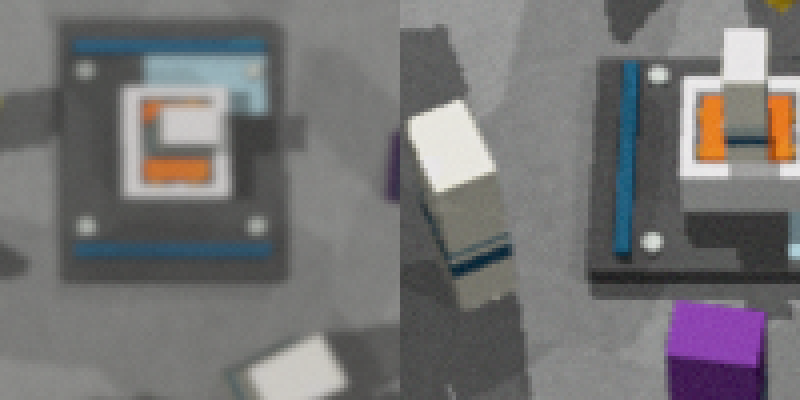

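Confirmed: the block in the jig is the smaller white one, and it carries the blue band. Measured sizes agree: jig 0.212 x 0.182 m, cupboard width 0.30 m, door 0.31 m. The door is open about 0.84 rad. Next I'll fly high to the front side of the door with the fingers shut.

>>> step_arm(xyz=[[0, 0, 1], [0, 0, 1], [0, 0.5, 1], [0.33, 0.95, 0], [0.33, 0.95, 0], [0.33, 0.95, 0], [0.33, 0.95, 0], [0.33, 0.95, 0], [0.33, 0.95, 0], [0.33, 0.95, 0], [0.33, 0.95, 0], [0.33, 0.95, 0]], angular=[[0, 0, 0], [0, 0, 0], [0, 0, 0], [0, 0, 0], [0, 0, 0], [0, 0, 0], [0, 0, 0], [0, 0, 0], [0, 0, 0], [0, 0, 0], [0, 0, 0], [0, 0, 0]], jaw=[0, 0, 0, 0, 0, 0, 0, 0, 0, 0, 0, 0])

```text
t: 1.3
tcp_pos: [0.2342, -0.2318, 0.3285]
tool_rot: [-1.571, 0.0, -1.291]
ft_force: [0.3, 0.5, 0.3]
opening: 0.0002
```

>>> step_arm(xyz=[[0.33, 0.95, 0], [0.33, 0.95, 0], [0.33, 0.95, 0], [0.33, 0.95, 0], [0.33, 0.95, 0], [0.33, 0.95, 0], [0.33, 0.95, 0], [0.33, 0.95, 0], [0.33, 0.95, 0], [0.33, 0.95, 0], [0.33, 0.95, 0], [0, 0, 0]], angular=[[0, 0, 0], [0, 0, 0], [0, 0, 0], [0, 0, 0], [0, 0, 0], [0, 0, 0], [0, 0, 0], [0, 0, 0], [0, 0, 0], [0, 0, 0], [0, 0, 0], [0, 0, 0]], jaw=[0, 0, 0, 0, 0, 0, 0, 0, 0, 0, 0, 0])

```text
t: 2.5
tcp_pos: [0.3431, 0.0826, 0.3284]
tool_rot: [-1.571, 0.001, -1.287]
ft_force: [0.5, -0.8, -0.3]
opening: 0.0007
```

>>> step_arm(xyz=[[0.32, 0.88, 0], [0.32, 0.88, 0], [0.32, 0.88, 0], [0.32, 0.88, 0], [0.32, 0.88, 0], [0.32, 0.88, 0], [0, 0, -0.9], [0, 0, -0.9], [0, 0, -0.9], [0, 0, -0.9], [0, 0, -0.9], [0, 0, 0]], angular=[[0, 0, 0], [0, 0, 0], [0, 0, 0], [0, 0, 0], [0, 0, 0], [0, 0, 0], [0, 0, 0], [0, 0, 0], [0, 0, 0], [0, 0, 0], [0, 0, 0], [0, 0, 0]], jaw=[0, 0, 0, 0, 0, 0, 0, 0, 0, 0, 0, 0])

```text
t: 3.7
tcp_pos: [0.3992, 0.2375, 0.1911]
tool_rot: [-1.577, -0.0, -1.292]
ft_force: [-0.1, -0.0, -0.6]
opening: 0.0004
```

```bash
python3 - <<'E'
from h import *
snap('scene','scene1'); t=snap('top','top1')['color']
a=cv2.resize(load('scene1')['color'][90:270,200:440],(480,360),interpolation=3)
b=cv2.resize(t[140:320,180:320],(280,360),interpolation=3)
cv2.imwrite('pics/m2.png',np.hstack([a,b]))
E
```

```text
(no output)
```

View pics/m2.png

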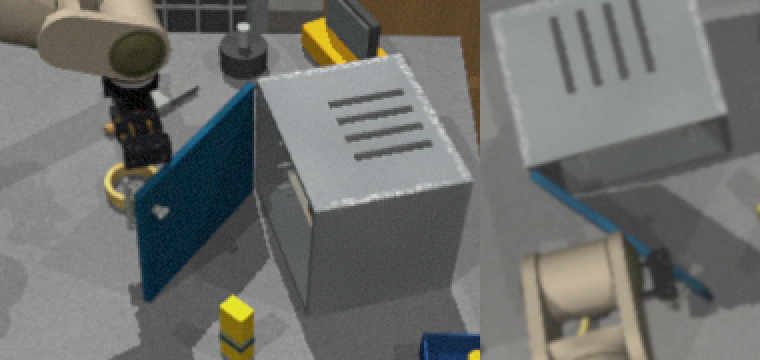

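The fingers stand in front of the door, on the handle side and clear of it. The yellow tape roll is below at crop (130,185), well clear of the fingers. Next I'll push the door along its arc.

>>> step_arm(xyz=[[0.85, -0.62, 0], [0.85, -0.62, 0], [0.72, -0.55, 0], [0.72, -0.55, 0], [0.67, -0.18, 0], [0.67, -0.18, 0], [0.67, -0.18, 0], [0.42, 0, 0], [0.42, 0, 0], [0.42, 0, 0], [0.42, 0, 0], [0, 0, 0]], angular=[[0, 0, 0], [0, 0, 0], [0, 0, 0], [0, 0, 0], [0, 0, 0], [0, 0, 0], [0, 0, 0], [0, 0, 0], [0, 0, 0], [0, 0, 0], [0, 0, 0], [0, 0, 0]], jaw=[0, 0, 0, 0, 0, 0, 0, 0, 0, 0, 0, 0])

```text
t: 5.0
tcp_pos: [0.6066, 0.1521, 0.1953]
tool_rot: [-1.569, -0.0, -1.291]
ft_force: [-0.7, -0.4, 0.6]
opening: 0.0007
```

>>> step_arm(xyz=[[0.2, 0.04, 0], [0.2, 0.04, 0], [0.2, 0.04, 0], [0, 0, 0]], angular=[[0, 0, 0], [0, 0, 0], [0, 0, 0], [0, 0, 0]], jaw=[0, 0, 0, 0])

```text
t: 5.4
tcp_pos: [0.6152, 0.1543, 0.1951]
tool_rot: [-1.597, 0.001, -1.29]
ft_force: [-69.4, -18.6, 26.2]
opening: 0.0007
```

A force of 72 N means the door is firmly against its stop. I'll back off, rise and look.

>>> step_arm(xyz=[[-0.5, -0.1, 0], [-0.8, -0.2, 0], [-0.8, -0.2, 0], [-0.8, -0.2, 0.5], [-0.5, -0.5, 1], [-0.4, -0.7, 1], [0, -0.8, 1], [0, -0.9, 1], [0, -0.9, 0.5], [0, 0, 0]], angular=[[0, 0, 0], [0, 0, 0], [0, 0, 0], [0, 0, 1], [0, 0, 1], [0, 0, 1], [0, 0, 1], [0, 0, 1], [0, 0, 1], [0, 0, 0]], jaw=[0, 0, 0, 0, 0, 0, 0, 0, 0, 0])

```text
t: 6.4
tcp_pos: [0.5101, 0.0185, 0.3465]
tool_rot: [-1.568, -0.005, -0.874]
ft_force: [0.5, 0.5, -0.0]
opening: 0.0006
```

```bash
python3 - <<'E'
from h import *
snap('scene','scene2'); s=snap('top','top2')
t0=load('top0')
J=[(335+a/4,215+b/4) for a,b in((58,20),(290,20),(288,283),(60,282))]
C=np.array([ray(t0,p,.02)[:2] for p in J]); print('jig',C.mean(0))
for r in (((72,43),(268,43)),((72,250),(270,252))):
    p,q=[ray(t0,(335+a/4,215+b/4),.03)[:2] for a,b in r]; d=p-q; print('yaw of y axis-90',np.degrees(np.arctan2(d[1],d[0]))-90,np.linalg.norm(d))
print('block',ray(t0,(335+191/4,215+127/4),.15))
a=cv2.resize(load('scene2')['color'][90:270,200:440],(480,360),interpolation=3)
b=cv2.resize(s['color'][110:290,180:320],(280,360),interpolation=3)
cv2.imwrite('pics/m3.png',np.hstack([a,b])); print(env.state()['joint_positions'])
E
```

```text
jig [ 0.53652697 -0.15935603]
yaw of y axis-90 1.1537039631961221 0.16326261212088825
yaw of y axis-90 0.5449366150634063 0.1619036156329947
block [ 0.53504128 -0.15651461  0.15      ]
[-1.89080861e-01  2.26614883e-01  1.33970271e+00  1.76120772e-04
  1.57448438e+00  6.84996498e-01]
```

View pics/m3.png

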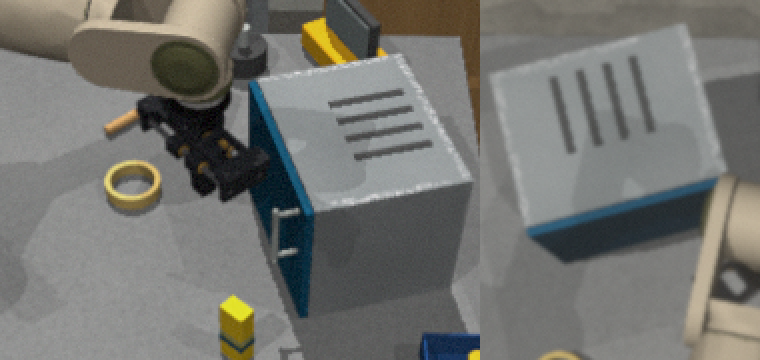

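The door is shut flush with the frame: the blue strip is parallel to the cupboard front and there is no gap. Next I'll move above the block, turn the yaw to about 1° and open the gripper.

>>> step_arm(xyz=[[0.07, -0.48, 0], [0.07, -0.48, 0], [0.07, -0.48, 0], [0.07, -0.48, 0], [0.07, -0.48, 0], [0.07, -0.48, 0], [0.07, -0.48, 0], [0.07, -0.48, 0], [0.07, -0.48, 0], [0.07, -0.48, -0.5], [0.07, -0.48, -0.8], [0.07, -0.48, -0.8]], angular=[[0, 0, 1], [0, 0, 1], [0, 0, 1], [0, 0, 1], [0, 0, 1], [0, 0, 1], [0, 0, 1], [0, 0, 1], [0, 0, 1], [0, 0, 1], [0, 0, 1], [0, 0, 1]], jaw=[1, 1, 1, 1, 1, 1, 1, 1, 1, 1, 1, 1])

```text
t: 7.7
tcp_pos: [0.5349, -0.1511, 0.2792]
tool_rot: [-1.57, 0.001, -0.031]
ft_force: [0.5, -0.5, -0.3]
opening: 0.0883
```

>>> step_arm(xyz=[[0, 0, -0.8], [0, 0, 0], [0, 0, 0]], angular=[[0, 0, 0.75], [0, 0, 0], [0, 0, 0]], jaw=[1, 1, 1])

```text
t: 8.0
tcp_pos: [0.5349, -0.1509, 0.2571]
tool_rot: [-1.571, 0.0, 0.017]
ft_force: [0.1, 0.0, 0.1]
opening: 0.0882
```

```bash
python3 - <<'E'
from h import *
s=snap('wrist','w1'); print(s['position'],s['attitude']); print(env.state()['tcp_pos'],env.state()['tool_rot'])
print(proj(s,[[.535,-.157,.15],[.52,-.135,.15],[.55,-.179,.15]]))
E
```

```text
[ 0.53373687 -0.07335912  0.40369276] [-0.30131679  0.00057718  0.01845298]
[ 0.53514645 -0.15113362  0.25778737] [-1.57133074e+00 -1.18411041e-03  1.73778787e-02]
[[317.41032768 247.22130253]
 [293.21366628 212.13712095]
 [340.42968917 280.58425811]]
```

View pics/w1.png

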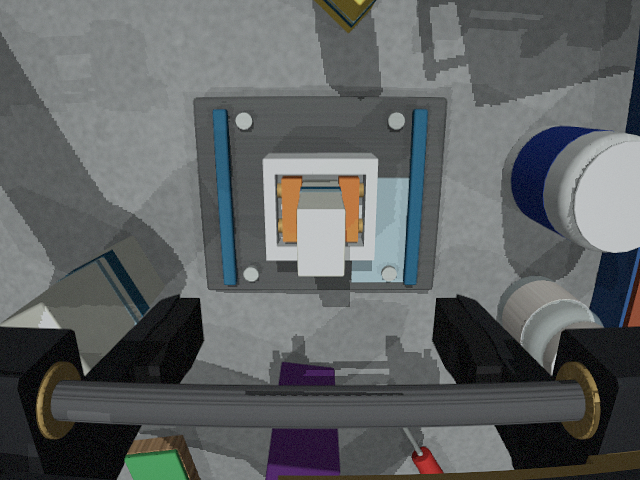

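Wrist view: the block's top is at (321,243), which gives about (0.5375, -0.1545), and it is square to the jaws. The purple block at (305,420) and the jar at (550,320) are clear of the fingers. I'll go down and grip.

>>> step_arm(xyz=[[0.08, -0.12, -0.87], [0, 0, -0.87], [0, 0, -0.87], [0, 0, -0.87], [0, 0, -0.87], [0, 0, -0.87], [0, 0, 0], [0, 0, 0], [0, 0, 0], [0, 0, 0], [0, 0, 0], [0, 0, 0]], angular=[[0, 0, 0], [0, 0, 0], [0, 0, 0], [0, 0, 0], [0, 0, 0], [0, 0, 0], [0, 0, 0], [0, 0, 0], [0, 0, 0], [0, 0, 0], [0, 0, 0], [0, 0, 0]], jaw=[1, 1, 1, 1, 1, 1, 1, 0, 0, 0, 0, 0])

```text
t: 9.25
tcp_pos: [0.5372, -0.1555, 0.1006]
tool_rot: [-1.571, -0.001, 0.018]
ft_force: [0.7, -0.4, -0.4]
opening: 0.0502
```

>>> step_arm(xyz=[[0, 0, 0], [0, 0, 0], [0, 0, 0], [0, 0, 0], [0, 0, 0], [0, 0, 0]], angular=[[0, 0, 0], [0, 0, 0], [0, 0, 0], [0, 0, 0], [0, 0, 0], [0, 0, 0]], jaw=[0, 0, 0, 0, 0, 0])

```text
t: 9.85
tcp_pos: [0.5369, -0.1554, 0.1001]
tool_rot: [-1.571, 0.0, 0.018]
ft_force: [-2.7, -0.2, 0.6]
opening: 0.0298
```

The grip is on the block (29.8 mm). First lean goes toward +y, about the foot and without pulling.

>>> step_arm(xyz=[[0, 0.08, 0.01], [0, 0.08, 0.02], [0, 0.08, 0.02], [0, 0, 0]], angular=[[-0.5, 0, 0], [-0.5, 0, 0], [-0.5, 0, 0], [0, 0, 0]], jaw=[0, 0, 0, 0])

```text
t: 10.25
tcp_pos: [0.5371, -0.1498, 0.1018]
tool_rot: [-1.68, 0.002, 0.019]
ft_force: [-3.0, -11.9, -1.5]
opening: 0.0297
```

>>> step_arm(xyz=[[0, 0.08, 0.03], [0, 0, 0.02], [0, -0.08, 0], [0, -0.08, 0], [0, -0.08, 0], [0, -0.08, 0], [0, -0.08, 0], [0, -0.08, 0.01], [0, -0.08, 0.02], [0, -0.08, 0.02], [0, 0, 0]], angular=[[-0.5, 0, 0], [0, 0, 0], [0.5, 0, 0], [0.5, 0, 0], [0.5, 0, 0], [0.5, 0, 0], [0.5, 0, 0], [0.5, 0, 0], [0.5, 0, 0], [0.5, 0, 0], [0, 0, 0]], jaw=[0, 0, 0, 0, 0, 0, 0, 0, 0, 0, 0])

```text
t: 11.35
tcp_pos: [0.5365, -0.1621, 0.1027]
tool_rot: [-1.423, 0.0, 0.017]
ft_force: [3.6, 14.4, -8.7]
opening: 0.0297
```

```bash
python3 - <<'E'
from h import *
s=snap('scene','scene3'); 
cv2.imwrite('pics/m4.png',cv2.resize(s['color'][220:360,230:400],(680,560),interpolation=3))
E
```

```text
(no output)
```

View pics/m4.png

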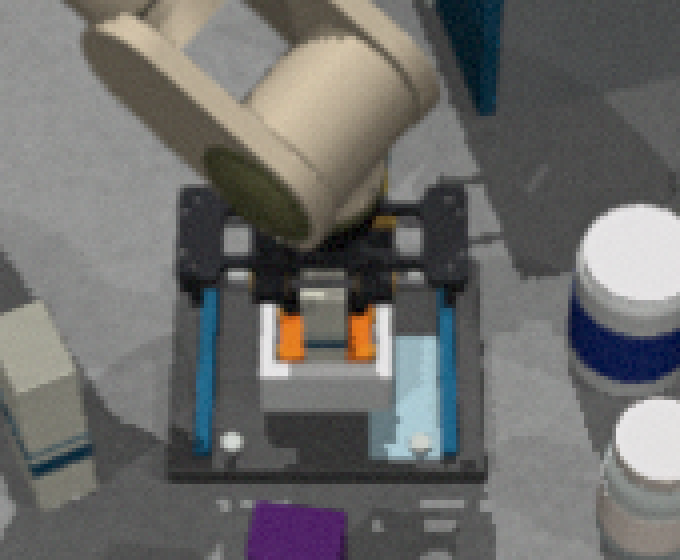

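The block is held and leaning towards -y, and the jig is flat and in place. I'll lean to +y again in case the jig's y axis is reversed, then start rocking with a gentle upward pull.

>>> step_arm(xyz=[[0, 0.08, 0.01], [0, 0.08, 0.01], [0, 0.08, 0.01], [0, 0.08, 0.01], [0, 0.08, 0.01], [0, 0.08, 0.01], [0, 0.08, 0.01], [0, 0.08, 0.02], [0, 0, 0]], angular=[[-0.5, 0, 0], [-0.5, 0, 0], [-0.5, 0, 0], [-0.5, 0, 0], [-0.5, 0, 0], [-0.5, 0, 0], [-0.5, 0, 0], [-0.5, 0, 0], [0, 0, 0]], jaw=[0, 0, 0, 0, 0, 0, 0, 0, 0])

```text
t: 12.3
tcp_pos: [0.5364, -0.1465, 0.1053]
tool_rot: [-1.712, 0.005, 0.018]
ft_force: [2.0, -10.8, -16.0]
opening: 0.0297
```

>>> step_arm(xyz=[[0, -0.08, 0.02], [0, -0.08, 0.02], [0, -0.08, 0.02], [0, -0.08, 0.02], [0, -0.08, 0.02], [0, -0.08, 0.02], [0, -0.08, 0.02], [0, -0.08, 0.02], [0, 0, 0]], angular=[[0.5, 0, 0], [0.5, 0, 0], [0.5, 0, 0], [0.5, 0, 0], [0.5, 0, 0], [0.5, 0, 0], [0.5, 0, 0], [0.5, 0, 0], [0, 0, 0]], jaw=[0, 0, 0, 0, 0, 0, 0, 0, 0])

```text
t: 13.2
tcp_pos: [0.5356, -0.163, 0.1085]
tool_rot: [-1.424, 0.003, 0.018]
ft_force: [2.7, 8.6, -21.6]
opening: 0.0297
```

>>> step_arm(xyz=[[0, 0.08, 0.01], [0, 0.08, 0.01], [0, 0.08, 0.01], [0, 0.08, 0.01], [0, 0.08, 0.01], [0, 0.08, 0.01], [0, 0.08, 0.01], [0, 0.08, 0.01], [0, 0, 0]], angular=[[-0.5, 0, 0], [-0.5, 0, 0], [-0.5, 0, 0], [-0.5, 0, 0], [-0.5, 0, 0], [-0.5, 0, 0], [-0.5, 0, 0], [-0.5, 0, 0], [0, 0, 0]], jaw=[0, 0, 0, 0, 0, 0, 0, 0, 0])

```text
t: 14.1
tcp_pos: [0.5359, -0.1461, 0.112]
tool_rot: [-1.712, 0.007, 0.019]
ft_force: [0.8, -10.5, -17.5]
opening: 0.0297
```

```bash
python3 - <<'E'
from h import *
s=snap('scene','scene4')
f=lambda n:cv2.resize(load(n)['color'][265:325,265:345],(400,300),interpolation=3)
cv2.imwrite('pics/m5.png',np.hstack([f('scene3'),f('scene4')]))
E
```

```text
(no output)
```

View pics/m5.png

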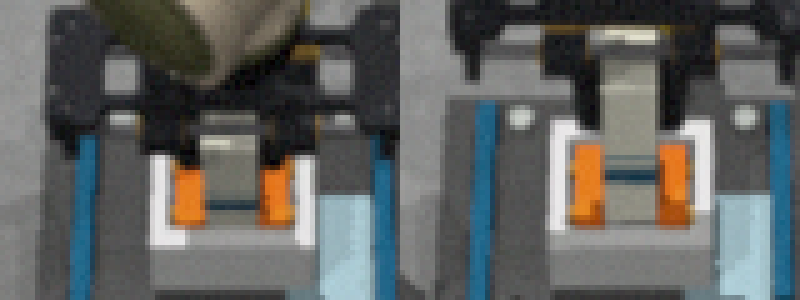

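The block leans with the gripper: the band is at (635,175) in the right-hand crop, higher above the orange jaws than before, and the jig hasn't moved. The block is rising, so I'll keep rocking.

>>> step_arm(xyz=[[0, -0.08, 0.015], [0, -0.08, 0.015], [0, -0.08, 0.015], [0, -0.08, 0.015], [0, -0.08, 0.015], [0, -0.08, 0.015], [0, -0.08, 0.015], [0, -0.08, 0.015], [0, 0, 0]], angular=[[0.5, 0, 0], [0.5, 0, 0], [0.5, 0, 0], [0.5, 0, 0], [0.5, 0, 0], [0.5, 0, 0], [0.5, 0, 0], [0.5, 0, 0], [0, 0, 0]], jaw=[0, 0, 0, 0, 0, 0, 0, 0, 0])

```text
t: 15.05
tcp_pos: [0.5357, -0.1629, 0.115]
tool_rot: [-1.424, 0.003, 0.017]
ft_force: [3.2, 8.8, -17.7]
opening: 0.0298
```

>>> step_arm(xyz=[[0, 0.08, 0.015], [0, 0.08, 0.015], [0, 0.08, 0.015], [0, 0.08, 0.015], [0, 0.08, 0.015], [0, 0.08, 0.015], [0, 0.08, 0.015], [0, 0.08, 0.015], [0, 0, 0]], angular=[[-0.5, 0, 0], [-0.5, 0, 0], [-0.5, 0, 0], [-0.5, 0, 0], [-0.5, 0, 0], [-0.5, 0, 0], [-0.5, 0, 0], [-0.5, 0, 0], [0, 0, 0]], jaw=[0, 0, 0, 0, 0, 0, 0, 0, 0])

```text
t: 15.95
tcp_pos: [0.5358, -0.1455, 0.1187]
tool_rot: [-1.71, 0.007, 0.019]
ft_force: [2.3, -7.2, -20.1]
opening: 0.0298
```

>>> step_arm(xyz=[[0, -0.08, 0.015], [0, -0.08, 0.015], [0, -0.08, 0.015], [0, -0.08, 0.015], [0, -0.08, 0.015], [0, -0.08, 0.015], [0, -0.08, 0.015], [0, -0.08, 0.015], [0, 0, 0]], angular=[[0.5, 0, 0], [0.5, 0, 0], [0.5, 0, 0], [0.5, 0, 0], [0.5, 0, 0], [0.5, 0, 0], [0.5, 0, 0], [0.5, 0, 0], [0, 0, 0]], jaw=[0, 0, 0, 0, 0, 0, 0, 0, 0])

```text
t: 16.85
tcp_pos: [0.5359, -0.1637, 0.1227]
tool_rot: [-1.425, 0.002, 0.017]
ft_force: [0.8, 5.9, -19.1]
opening: 0.0298
```

>>> step_arm(xyz=[[0, 0.08, 0.015], [0, 0.08, 0.015], [0, 0.08, 0.015], [0, 0.08, 0.015], [0, 0.08, 0.015], [0, 0.08, 0.015], [0, 0.08, 0.015], [0, 0.08, 0.015], [0, 0, 0]], angular=[[-0.5, 0, 0], [-0.5, 0, 0], [-0.5, 0, 0], [-0.5, 0, 0], [-0.5, 0, 0], [-0.5, 0, 0], [-0.5, 0, 0], [-0.5, 0, 0], [0, 0, 0]], jaw=[0, 0, 0, 0, 0, 0, 0, 0, 0])

```text
t: 17.75
tcp_pos: [0.5374, -0.1453, 0.1294]
tool_rot: [-1.711, 0.002, 0.019]
ft_force: [0.1, 0.6, -1.5]
opening: 0.0298
```

The force has dropped to about 1.5 N, which is just the block's weight, so it is free. I'll raise it about 20 mm and bring it upright.

>>> step_arm(xyz=[[0, 0, 0.3], [0, -0.08, 0.4], [0, -0.08, 0], [0, -0.08, 0], [0, -0.08, 0], [0, 0, 0], [0, 0, 0], [0, 0, 0], [0, 0, 0]], angular=[[0, 0, 0], [0.5, 0, 0], [0.5, 0, 0], [0.5, 0, 0], [0.5, 0, 0], [0, 0, 0], [0, 0, 0], [0, 0, 0], [0, 0, 0]], jaw=[0, 0, 0, 0, 0, 0, 0, 0, 0])

```text
t: 18.65
tcp_pos: [0.5371, -0.1551, 0.1501]
tool_rot: [-1.571, -0.0, 0.018]
ft_force: [0.4, -1.1, -1.7]
opening: 0.0299
```

```bash
python3 - <<'E'
from h import *
w=snap('wrist','w5')['color'];s=snap('scene','scene5')
print(env.state()['ft_force'],env.state()['tcp_pos'])
# expected foot / top of block if no slip in pads
cx,cy=.5369,-.1545; zf=env.state()['tcp_pos'][2]-.061
print(zf-.064, proj(s,[[cx,cy-.022,zf],[cx,cy-.022,.064]]))
a=cv2.resize(s['color'][100:340,230:400],(425,600),interpolation=3)
cv2.imwrite('pics/m6.png',np.hstack([a,cv2.resize(w,(375,600))[:, :]]))
E
```

```text
[ 0.86315814  0.61767383 -2.11929885] [ 0.5371227  -0.15515588  0.1500102 ]
0.025010195053535078 [[311.01547901 303.70007752]
 [311.13666715 308.67519465]]
```

View pics/m6.png

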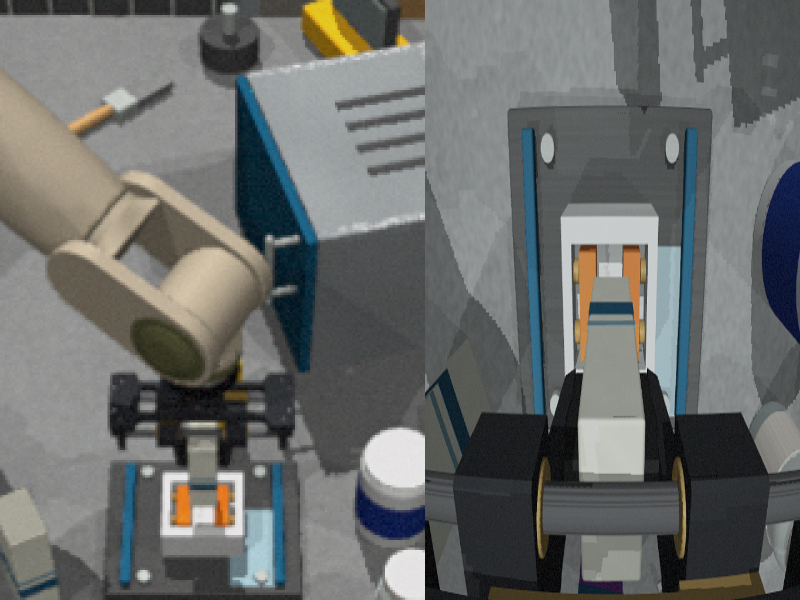

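The door is still shut and the block hangs upright above the slot with the jaws sprung together. I'll zoom in once to check the foot height against the prediction of 25 mm clear.

```bash
python3 - <<'E'
from h import *
s=load('scene5');w=load('w5')
a=cv2.resize(s['color'][262:322,285:340],(550,600),interpolation=3)
b=cv2.resize(w['color'][200:480,80:240][:, :],(0,0),fx=1,fy=1)
b=cv2.resize(w['color'][200:350,100:210],(250,341),interpolation=3); b=np.vstack([b,np.zeros((259,250,3),np.uint8)])
cv2.imwrite('pics/m7.png',np.hstack([a,b])); 
E
```

```text
(no output)
```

View pics/m7.png

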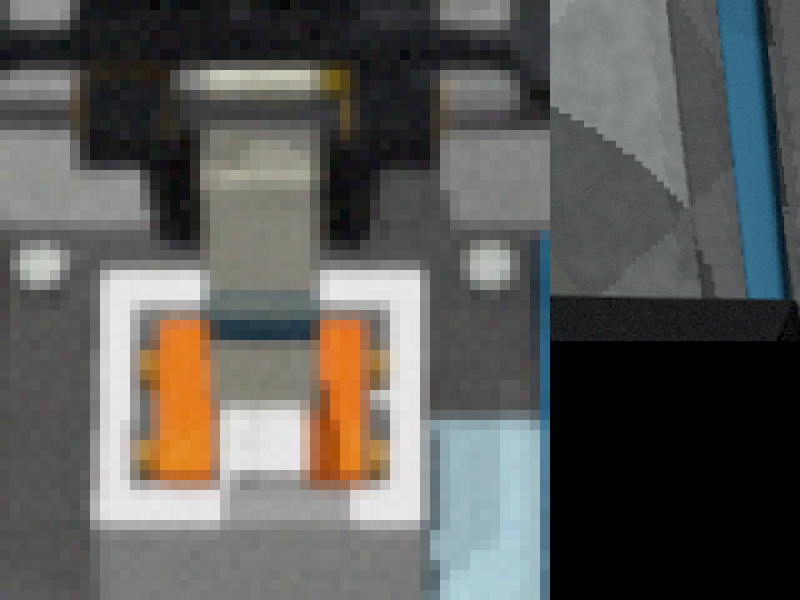

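```bash
python3 - <<'E'
from h import *
s=load('scene5');w=load('w5');cx,cy=.537,-.155
for zf in (.069,.079,.089,.099,.109):
  print(round(zf-.064,3),'scene crop -y face top/foot',((proj(s,[[cx,cy-.022,zf+.11],[cx,cy-.022,zf]])-[285,262])*10).round().tolist(),
   'wrist +y face top/foot (m6 px)',(proj(w,[[cx,cy+.022,zf+.11],[cx,cy+.022,zf]])*[375/640,600/480]+[425,0]).round().tolist())
E
```

```text
0.005 scene crop -y face top/foot [[256.0, 229.0], [261.0, 458.0]] wrist +y face top/foot (m6 px) [[611.0, 375.0], [611.0, 266.0]]
0.015 scene crop -y face top/foot [[255.0, 207.0], [261.0, 439.0]] wrist +y face top/foot (m6 px) [[611.0, 395.0], [611.0, 272.0]]
0.025 scene crop -y face top/foot [[255.0, 184.0], [260.0, 419.0]] wrist +y face top/foot (m6 px) [[611.0, 417.0], [611.0, 278.0]]
0.035 scene crop -y face top/foot [[254.0, 161.0], [260.0, 398.0]] wrist +y face top/foot (m6 px) [[611.0, 444.0], [611.0, 285.0]]
0.045 scene crop -y face top/foot [[254.0, 139.0], [259.0, 378.0]] wrist +y face top/foot (m6 px) [[611.0, 476.0], [611.0, 292.0]]
```

Wrist view: the top edge is at 418 and the foot at 278, which gives 25 mm. Scene crop: the foot is at (262,400), which gives about 34 mm. Both are inside the 6–60 mm band, so I'm handing in.

```bash
python3 -c "
from h import *
print(env.sign_off()); s=env.state(); print(s['t'],s['tcp_pos'],s['ft_force'],s['opening'])"
```

```text
the job is handed in; nothing more can be done
None
the job is handed in; nothing more can be done
```

The door is shut and the block is free of its slot, held upright just above it. I handed in at about 19 s on the robot's clock, and the hand-in reported no verdict.

- **Door:** I pushed it with closed fingertips until it met a hard stop. In the picture it then sat flush with the cupboard front, and it was still shut in the last one. That push peaked at about 76 N at the wrist, higher than I intended but under the 120 N limit. The catch itself gave no direct reading.
- **Block:** I gripped the smaller, blue-banded white block in the jig and rocked it about ±8° along the slot, pulling up with about 16–22 N. After several swings the vertical force fell to about 2 N, which is the block's weight.
- **Last checks:** The finger opening is 29.9 mm and the gripper is upright and still. The jig looks flat and in place, and the neighbouring items in view look undisturbed.
- **Disagreement:** The wrist camera puts the block's foot about 25 mm above the slot's mouth, and the scene camera says about 34 mm. Both are within the 6–60 mm allowed, though 34 mm is above your two to three centimetres.
- **Not checked:** I inferred the ±8° lean from the tool's tilt and one picture. I did not measure the block's own angle.

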